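# Load two potatoes into the pressure cooker and close it

## Task

Take the lid off the pressure cooker and set it down flat on the steel trivet. Then lower the two potatoes from the green colander gently into the cooker, letting each go only at the bottom, not dropping it or pressing it hard. Finally put the lid back so that it sits level and fully home with its two ears above the cooker's two side handles, without shoving the cooker along or disturbing the bowl, the utensil crock or the jar.

Things in the scene. Friction and masses are not known exactly. Their poses are not given: they have to be found in the camera images.
- cooker: Stainless pressure cooker, an upright round pot, loose, 2.4 kg. Outer diameter 226 mm, height 130 mm, wall 3 mm (inner diameter 220 mm), inner floor 6 mm above the ledge. Origin: centre of the underside; z up. Two black side handles along its +x and -x, reaching 162 mm from the axis, 60 mm wide, 97 to 115 mm above the underside.
- cooker_lid: Steel lid, loose, about 0.6 kg, at the start on the cooker. Origin: centre of its underside; z up. Plug 0-10 mm up (196 mm diameter, tapering out to 210), flange 10-17 mm up (236 mm), dome to 30 mm. Black ears along +x and -x reach 152 mm (50 mm wide, 11-25 mm up), either goes over either handle. Brass valve at x = 80 mm, top at 52 mm. Fully home, the origin is 120 mm above the cooker's.
- lid_grip (a point): Centre of the black grip bar on top of the lid, 50 mm above the lid's origin. The bar runs along the lid's x: 100 mm long, 24 mm wide in y, 40 mm tall, its top 20 mm above this point; pinch it across its width from above. Axes as the lid's.
- trivet: Flat dark steel trivet, a ring with a cross, 180 mm in diameter, 30 mm high, loose, 0.7 kg. Origin: centre of the underside on the ledge. The lid is to rest on its flat top, 30 mm above the origin.
- colander: Shallow green plastic colander, outer rim diameter 240 mm, foot 208 mm, 55 mm high, wall 4 mm, inner floor flat, 6 mm above its underside, loose, 0.5 kg. Origin: centre of the underside. Holds the two potatoes at the start.
- potato_yellow: Yellow-brown potato, rounded, 75 mm long along its x axis and 53 mm thick (round about x), about 0.16 kg. Origin: its centre. At the start it lies on the colander floor, its long axis level.
- potato_red: Dark red potato, same shape and size as the yellow one: 75 mm long along its x axis, 53 mm thick, about 0.16 kg. Origin: its centre. At the start it lies on the colander floor, its long axis level.
- bowl: Bystander: blue ceramic bowl, rim diameter 140 mm, 65 mm high. Origin: centre of the underside.
- crock: Bystander: orange plastic utensil crock, 100 mm across, 120 mm high, with utensils standing to about 225 mm. Origin: centre of the underside.
- jar: Bystander: amber glass jar with red cap, 64 mm in diameter, 95 mm high. Origin: centre of the underside.
Not all that is in view belongs to the job. What is shaped like the potato_red but turquoise is not meant.

How it is judged (in metres and radians):
On the way, in this order (a step that is already met when the one before it is completed fails the run):
1. the lid lies flat on the trivet, released (centre within 50 mm of the trivet's) (horizontal distance between cooker_lid and trivet below 0.05 m and z of cooker_lid in the frame of trivet between 0.024 and 0.036 m and angle between cooker_lid's own z axis and vertical below 0.08 rad and contact force between the fingers and cooker_lid below 0.2 N), for 0.2 s.
2. one potato lies inside the cooker, released and at rest ((((z of potato_yellow in the frame of cooker between 0 and 0.1 m and horizontal distance between potato_yellow and cooker below 0.1 m) and contact force between the fingers and potato_yellow below 0.2 N and linear speed of potato_yellow below 0.04 m/s) or ((z of potato_red in the frame of cooker between 0 and 0.1 m and horizontal distance between potato_red and cooker below 0.1 m) and contact force between the fingers and potato_red below 0.2 N and linear speed of potato_red below 0.04 m/s))), for 0.2 s.
3. both potatoes lie inside the cooker, released and at rest (z of potato_yellow in the frame of cooker between 0 and 0.1 m and horizontal distance between each of potato_yellow, potato_red and cooker below 0.1 m and contact force between the fingers and potato_yellow below 0.2 N and linear speed of each of potato_yellow, potato_red below 0.04 m/s and z of potato_red in the frame of cooker between 0 and 0.1 m and contact force between the fingers and potato_red below 0.2 N), for 0.2 s.
At the end, for the whole second after the job is handed in: Both potatoes are inside the cooker, at rest. The lid is home on it: 120 mm up within 4 mm, centred within 9 mm, level within 0.04 rad, its ears over the handles within 0.26 rad (15 degrees), at rest. The cooker stands upright (z of potato_yellow in the frame of cooker between 0 and 0.1 m and horizontal distance between each of potato_yellow, potato_red and cooker below 0.1 m and z of potato_red in the frame of cooker between 0 and 0.1 m and linear speed of each of potato_yellow, potato_red below 0.05 m/s and z of cooker_lid in the frame of cooker between 0.116 and 0.124 m and horizontal distance between cooker_lid and cooker below 0.009 m and angle between cooker_lid's own z axis and vertical below 0.04 rad and angle between the x axis of cooker_lid and the x axis of cooker, either way round below 0.26 rad and linear speed of cooker_lid below 0.02 m/s and angle between cooker's own z axis and vertical below 0.05 rad); the robot touches nothing.
It fails at once if a potato is dropped or thrown into the cooker (faster than 0.7 m/s below the rim) ((z of potato_yellow in the frame of cooker below 0.13 m and horizontal distance between potato_yellow and cooker below 0.11 m and linear speed of potato_yellow above 0.7 m/s) or (z of potato_red in the frame of cooker below 0.13 m and horizontal distance between potato_red and cooker below 0.11 m and linear speed of potato_red above 0.7 m/s)).
It fails at once if a potato is pressed or knocked against the cooker with more than 35 N (contact force between any of potato_yellow, potato_red and cooker above 35 N).
It fails at once if the cooker is pushed more than 40 mm from its place or tipped (distance of cooker from where it was at the start of the episode above 0.04 m or angle between cooker's own z axis and vertical above 0.2 rad).
It fails at once if the bowl, the crock or the jar is moved more than 30 mm or tipped ((distance of bowl from where it was at the start of the episode above 0.03 m or angle between bowl's own z axis and vertical above 0.3 rad) or (distance of crock from where it was at the start of the episode above 0.03 m or angle between crock's own z axis and vertical above 0.3 rad) or (distance of jar from where it was at the start of the episode above 0.03 m or angle between jar's own z axis and vertical above 0.3 rad)).
It also fails if it takes over 72 s, if anything falls off the work surface, if the arm or the gripper's body presses on something with over 40 N, if the wrist force passes 120 N, or if a joint passes its speed limit or range.

## Robot

A 6-joint arm with a two-finger parallel gripper is mounted at the origin on the work surface. World frame = base frame: x ahead of the robot, y to its left, z up, the work surface at z = 0. Lengths are in m, angles in degrees, forces in N, time in s.
With the tool pointing down it reaches from about 0.25 to 0.775 m from the base axis. Payload 4 kg.
Tool frame: the origin (TCP) lies at the very end of the fingers, on their centre line; the grasp point (between the pads) lies 19 mm behind it (ctrl.tcp_to_grasp is the distance from the TCP to the grasp point, in m); y points along the fingers, z is the direction in which the jaws open and shut, and the axes are right-handed (so a half turn about y gives the same grasp; the last joint's range is limited). The gripper opens to 85 mm and grips with 20 to 120 N. Pads are 22 mm wide; open, the fingers measure 114 mm over their backs; the gripper's body (76 mm by 85 mm) begins 54 mm behind the grasp point. The pads swing forward as they close: fully open they stand 13 mm farther back than shut.
Start: joints at [-80.449, 4.996, 78.535, -0, 96.463, -5.907], TCP at [0.147, -0.53, 0.231] pointing down, gripper open.
Joint ranges: [-177.83, 177.83], [-43.37, 116.18], [15.69, 146.23], [-61.86, 241.86], [9.47, 152.12], [-147.06, 147.06]. Speed limits (degrees/s): [159.86, 159.86, 180, 180, 180, 180].

## Interface

Orientations are given as a 3x3 rotation matrix whose columns are the frame's x, y, z axes.
In Python, from rig import ctrl, camera, camera_info gives the robot as it stands.
- The arm moves only by the tool move_arm, never from a script. Its argument "moves" is a list of rows, each a list of 3 entries, a list of its own where there are three numbers: the shift along the tool's x, y, z in cm, then the turn, a rotation vector about the tool's x, y, z in rad, then the closure, from -1 (fully open) to 1 (shut). A call has 1 to 5 rows; each row shifts and turns the pose as measured when the row begins, along the tool's axes as they then stand; what a row does not reach is not made up. A row lasts 1/10 s, in which the tool goes at most 50 mm and 8.59 degrees, less where a joint would pass 70% of its speed; a pose out of reach is approached as far as the arm can. A call with a gripper value outside its range is refused whole. The fingers move at their own pace and stop on an object; the grip force is fixed at half the most. Time passes only in rows, so rows that do not move let the fingers close. It gives the time, the measured TCP pose, the force and the opening at its end, in the units of the state.
- ctrl.observe(): the state, without advancing time (a new reading comes with each control period).
- camera(name): name is "scene" or "top" or "wrist"; returns (picture, depth): 400x640x3 uint8, blue, green, red; 400x640 float32, m along the optical axis (not along the pixel's ray), 0 where there is no reading.
- camera_info(name): a dict with "fx", "fy", "cx", "cy" (pixels), "R" (3x3) and "t" (3): a world point X has camera coordinates R X + t; the wrist camera has in their place "tool_from_camera" (4x4, takes a point from camera to tool coordinates, whose origin is the TCP and whose axes are the tool frame's). Camera axes: x right, y down, z forward; pixel columns grow to the right and rows downward; lengths in m; the calibration is good to about 2 mm. A picture is of the moment at which its call begins: read the wrist's pose just before it. camera_info takes no time and is no camera call.
- ctrl.hand_in(): hands the job in, once; it reports no verdict.
The state is a dict: "time": time; "joint_positions": joint angles; "joint_vel": joint speeds; "joint_efforts": joint torques, N m; "position": TCP position; "orientation": TCP orientation; "wrist_force": force on the tool from outside, world axes, zero at the start; "ft_torque": the same for the moment, N m; "width": finger opening in m.
Only numpy, scipy, OpenCV 4.12 (cv2) and the standard library are available. Lean on these libraries where they do the work, as an engineer would, in place of code of your own. Each camera call takes 0.05 s, during which the arm holds its last target. There are 200 camera calls.

## Working session

There is one attempt and no reset: what is moved stays moved. The work goes in short steps, Python scripts to look and compute and a tool call to move; the robot and the scene stay as the last step left them, time stands still between calls to the robot, and variables do not carry over. Pictures are saved under pics/ and viewed, about 8 in all and at most 12, crops included, and the job is handed in when it is done.

Besides the shell and the picture viewer there is one more tool, called as a command line: name --argument value ..., lists and objects as JSON in quotes. move_arm: Moves the arm, as the interface text tells. Its arguments: {"type":"object","properties":{"moves":{"type":"array"}},"required":["moves"]}

```bash
ls; mkdir -p pics; python3 - <<'E'
from rig import ctrl,camera,camera_info
import cv2,numpy as np
s=ctrl.observe();print(s['time'],s['position'],np.round(s['orientation'],3),s['width'])
for n in('top','scene'):
    p,d=camera(n);cv2.imwrite(f'pics/{n}0.png',p);np.save(f'pics/{n}0.npy',d)
    print(n,camera_info(n))
print(camera_info('wrist'))
E
```

```text
pics
0.0 [ 0.14652383 -0.52959908  0.23009614] [[-0.964 -0.     0.267]
 [-0.267  0.002 -0.964]
 [-0.    -1.    -0.002]] 0.0855600454524899
top {'fx': 449.05638561181854, 'fy': 449.05638561181854, 'cx': 321.8657539324154, 'cy': 199.1174944225778, 'R': array([[ 0.00212345, -0.99999363,  0.00286803],
       [-0.9856826 , -0.00257659, -0.16859175],
       [ 0.16859806, -0.00246897, -0.98568179]]), 't': array([0.09266922, 0.498563  , 1.50517375])}
scene {'fx': 439.43879180351513, 'fy': 439.43879180351513, 'cx': 312.17494605075746, 'cy': 195.2223358560549, 'R': array([[-0.71679715,  0.69717453, -0.01222796],
       [ 0.5134384 ,  0.51586182, -0.6857606 ],
       [-0.47178688, -0.49782954, -0.72772445]]), 't': array([ 0.29939587, -0.23196904,  1.69428375])}
{'fx': 299.2295986725186, 'fy': 299.2295986725186, 'cx': 323.7938218266844, 'cy': 195.75886409076674, 'tool_from_camera': array([[ 7.94151324e-04,  9.55960930e-01,  2.93492879e-01,
        -7.46290288e-02],
       [ 2.53519834e-04, -2.93493154e-01,  9.55961142e-01,
        -1.41737843e-01],
       [ 9.99999653e-01, -6.84771540e-04, -4.75433034e-04,
         6.29773547e-04],
       [ 0.00000000e+00,  0.00000000e+00,  0.00000000e+00,
         1.00000000e+00]])}
```

View pics/top0.png

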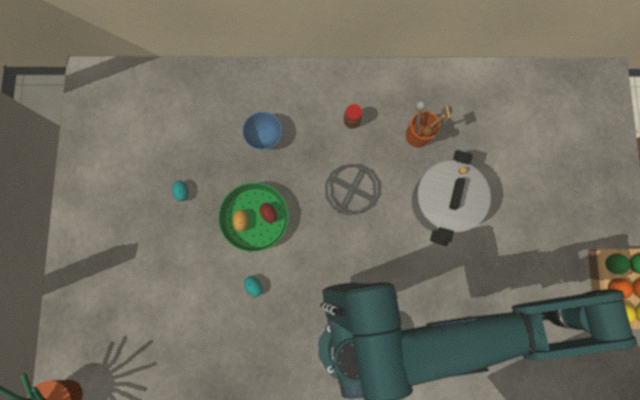

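View pics/scene0.png

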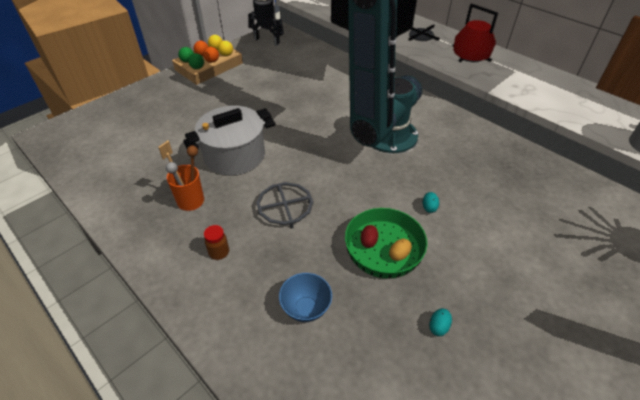

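Top view: cooker with lid around (454,194), bar (457,193), ears (463,157)/(441,236). The trivet is at (353,189). The colander is at (254,217) with the yellow potato at (240,220) and the dark red one at (268,213). The two turquoise ones at (180,190) and (253,286) lie outside the colander and are not meant. Next I'll measure positions.

```bash
cat > h.py <<'E'
import numpy as np,cv2
from rig import ctrl,camera,camera_info
def ray(n,uv,z,pose=None):
    """pixel(s) -> world points on plane z"""
    i=camera_info(n);uv=np.atleast_2d(uv).astype(float)
    v=np.c_[(uv[:,0]-i['cx'])/i['fx'],(uv[:,1]-i['cy'])/i['fy'],np.ones(len(uv))]
    R,c=cam(n,i,pose);w=v@R.T
    return c+w*((z-c[2])/w[:,2])[:,None]
def cam(n,i,pose=None):
    if n!='wrist': return i['R'].T,-i['R'].T@i['t']
    p,O=pose;T=i['tool_from_camera'];return O@T[:3,:3],O@T[:3,3]+p
def cloud(n,d,pose=None):
    i=camera_info(n);v,u=np.mgrid[:400,:640]
    P=np.dstack([(u-i['cx'])/i['fx']*d,(v-i['cy'])/i['fy']*d,d]);R,c=cam(n,i,pose)
    W=P@R.T+c;W[d<=0]=np.nan;return W
def hsv(p,lo,hi): return cv2.inRange(cv2.cvtColor(p,cv2.COLOR_BGR2HSV),np.array(lo),np.array(hi))
def pose():
    s=ctrl.observe();return np.array(s['position']),np.array(s['orientation'])
def rect(pts):
    (c,wh,a)=cv2.minAreaRect((pts[:,:2]*1000).astype(np.float32));return np.round(c,1),np.round(wh,1),round(a,1)
def pca(pts):
    m=pts[:,:2].mean(0);w,v=np.linalg.eigh(np.cov((pts[:,:2]-m).T));a=v[:,1];return m,np.degrees(np.arctan2(a[1],a[0]))
E
python3 - <<'E'
from h import *
for n in('top','scene'):
    p=cv2.imread(f'pics/{n}0.png');d=np.load(f'pics/{n}0.npy');W=cloud(n,d);z=W[...,2]
    H=cv2.cvtColor(p,cv2.COLOR_BGR2HSV)
    near=np.hypot(W[...,0]-.44,W[...,1]+.26)<.25
    bar=(H[...,2]<60)&(z>.18)&(z<.2)&near; b=W[bar]
    print(n,'bar',len(b),rect(b),pca(b),np.median(b[:,2]))
    lid=(z>.127)&(z<.16)&near&(H[...,2]>60); 
    if lid.sum(): print('lid',lid.sum(),rect(W[lid]),cv2.minEnclosingCircle((W[lid][:,:2]*1000).astype(np.float32)))
    ear=(H[...,2]<60)&(z>.135)&(z<.155)&near;print('ear',ear.sum(),pca(W[ear]),rect(W[ear]))
    g=hsv(p,(45,100,40),(75,255,255));k=(g>0)&(z>.048)&(z<.062)&(W[...,1]>0)
    print('col',rect(W[k]),cv2.minEnclosingCircle((W[k][:,:2]*1000).astype(np.float32)))
    C=W[k][:,:2].mean(0)
    inc=np.hypot(W[...,0]-C[0],W[...,1]-C[1])<.1
    for nm,m in(('yel',hsv(p,(10,100,60),(28,255,255))),('red',hsv(p,(170,80,30),(180,255,255))|hsv(p,(0,80,30),(7,255,255)))):
        q=W[(m>0)&inc];print(nm,len(q),pca(q),rect(q),np.nanmax(q[:,2]))
    t=(H[...,2]<90)&(z>.022)&(z<.04)&(np.hypot(W[...,0]-.47,W[...,1]-.0)<.16)
    print('triv',t.sum(),cv2.minEnclosingCircle((W[t][:,:2]*1000).astype(np.float32)),rect(W[t]))
    bl=(hsv(p,(100,90,40),(125,255,255))>0)&(z>.04)&(z<.08)&(W[...,0]>.4)&(W[...,0]<.9)
    print('bowl',rect(W[bl]))
    for nm,lo,hi in(('crock+',.1,.25),):
        k=(z>lo)&(z<hi)&(W[...,0]>.5)&(W[...,0]<.8)&(W[...,1]<-.05)&(hsv(p,(5,120,60),(14,255,255))>0);print(nm,rect(W[k]))
    j=(z>.085)&(z<.105)&(W[...,0]>.5)&(hsv(p,(170,120,60),(180,255,255))|hsv(p,(0,120,60),(6,255,255))>0)&(W[...,1]>-.12);print('jar',rect(W[j]))
E
```

```text
top bar 213 (array([ 493.7, -329.5]), array([22.9, 96.7]), 74.3) (array([ 0.49259597, -0.32823604]), np.float64(163.6516191654082)) 0.18923994398646338
lid 3746 (array([ 496.3, -334.5]), array([234.5, 241.5]), 31.9) ((493.66058349609375, -335.8646240234375), 151.79808044433594)
ear 316 (array([ 0.48168292, -0.32653263]), np.float64(164.12174203722506)) (array([ 494.7, -330.4]), array([ 49.2, 303.9]), 73.8)
col (array([440.8, 324.7]), array([233.5, 225.5]), 62.9) ((436.2750549316406, 326.2960510253906), 117.59829711914062)
yel 188 (array([0.43609431, 0.34908847]), np.float64(97.37476293679576)) (array([440. , 319.5]), array([ 69.7, 133.9]), 15.6) 0.06454119180990281
red 189 (array([0.44990719, 0.27760559]), np.float64(-147.60790497468963)) (array([451.4, 278.1]), array([63. , 40.8]), 26.6) 0.06462166515208212
triv 248 ((535.1160278320312, -5.9052252769470215), 89.68640899658203) (array([537.7,  -4.5]), array([172. , 168.2]), 0.4)
bowl (array([768.4, 273.5]), array([119.6,  41.8]), 44.5)
crock+ (array([ 737.5, -251.1]), array([100.6, 100.5]), 28.9)
jar (array([796.1, -14.1]), array([52
[... 435 characters left out ...]
array([438.2, 328.3]), array([238.9, 235.5]), 21.3) ((435.93310546875, 330.0172424316406), 121.373291015625)
yel 361 (array([0.43607124, 0.37666855]), np.float64(96.81841134387635)) (array([438.6, 336.7]), array([ 95.9, 140.6]), 33.3) 0.062391709011782925
red 261 (array([0.46409992, 0.28849611]), np.float64(-146.8232735669576)) (array([459.2, 284.9]), array([63.4, 41.4]), 41.1) 0.06293760736393361
triv 724 ((537.4490966796875, -2.921199321746826), 93.79640197753906) (array([538.7,  -3.4]), array([182.5, 176.3]), 59.6)
bowl (array([739.6, 305.5]), array([138.5, 135.3]), 30.4)
crock+ (array([ 691.4, -921. ]), array([1449.8,  163.1]), 88.4)
jar (array([798.2, -11.4]), array([55.8, 55.3]), 17.8)
```

Both views agree:
- **Lid:** (0.495,-0.330), bar yaw about -16°, bar top at 0.189 (expected 0.190).
- **Trivet:** (0.538,-0.004).
- **Colander:** about (0.438,0.328).

Now moving over the lid.

move_arm --moves '[[[-4.3,-0.3,-1.1],[0,0,0],-1],[[-4.3,-0.3,-1.1],[0,0,0],-1],[[-4.3,-0.3,-1.1],[0,0,0],-1],[[-4.3,-0.3,-1.1],[0,0,0],-1],[[-4.3,-0.3,-1.1],[0,0,0],-1]]'

```text
time: 0.6
position: [0.3396, -0.4187, 0.2407]
orientation: [[-0.967, -0.005, 0.253], [-0.253, 0.008, -0.967], [0.003, -1.0, -0.009]]
wrist_force: [0.5, -0.8, 0.2]
width: 0.0854
```

move_arm --moves '[[[-4.3,-0.3,-1.1],[0,0,0],-1],[[-4.3,-0.3,-1.1],[0,0,0],-1],[[-4.3,-0.3,-1.1],[0,0,0],-1],[[-4.3,0,-1.1],[0,0,0],-1],[[0,0,0],[0,0,0],-1]]'

```text
time: 1.1
position: [0.5039, -0.3238, 0.2466]
orientation: [[-0.966, -0.007, 0.26], [-0.26, 0.013, -0.966], [0.004, -1.0, -0.014]]
wrist_force: [-0.5, -1.0, -0.5]
width: 0.0855
```

move_arm --moves '[[[0,0,0],[0,0.14,0],-1],[[0,0,0],[0,0.14,0],-1],[[0,0,0],[0,0.14,0],-1],[[0,0,0],[0,0.14,0],-1],[[0,0,0],[0,0,0],-1]]'

```text
time: 1.6
position: [0.5026, -0.3227, 0.2423]
orientation: [[-0.951, -0.015, -0.31], [0.31, 0.016, -0.951], [0.019, -1.0, -0.011]]
wrist_force: [-0.8, 0.2, 0.6]
width: 0.0855
```

```bash
cat >> h.py <<'E'
from scipy.spatial.transform import Rotation as Rt
def need(pos,zang):
    """shift (cm, tool axes) and turn (rad) from here to a tool-down pose with jaw axis at zang (deg)"""
    p,O=pose();a=np.radians(zang);z=np.array([np.cos(a),np.sin(a),0]);y=np.array([0,0,-1.]);x=np.cross(y,z)
    T=np.c_[x,y,z];print('at',np.round(p,4),'cm',np.round(O.T@(np.array(pos)-p)*100,2),'rot',np.round(Rt.from_matrix(O.T@T).as_rotvec(),3))
E
cat > wbar.py <<'E'
from h import *
import sys
P=pose();p,d=camera('wrist');cv2.imwrite(f'pics/{sys.argv[1]}.png',p);W=cloud('wrist',d,P);z=W[...,2]
zt=float(sys.argv[2]);H=cv2.cvtColor(p,cv2.COLOR_BGR2HSV)
k=((H[...,2]<70)&(abs(z-zt)<.008)).astype(np.uint8)
n,l,s,c=cv2.connectedComponentsWithStats(k);i=1+np.argmax(s[1:,4]);b=W[l==i]
r=rect(b);print('bar',len(b),'px',c[i],r,pca(b),np.median(b[:,2]))
E
python3 wbar.py w1 .19; python3 -c "
from h import *
need([.495,-.330,.19],-106)"
```

```text
bar 4268 px [342.0262418  209.85051546] (array([ 497. , -334.3]), array([23.1, 98.6]), 73.9) (array([ 0.50116182, -0.33557688]), np.float64(164.18907238206864)) 0.18871889397213204
at [ 0.5025 -0.3228  0.2423] cm [0.39 5.22 0.97] rot [ 0.011 -0.034  0.019]
```

View pics/w1.png

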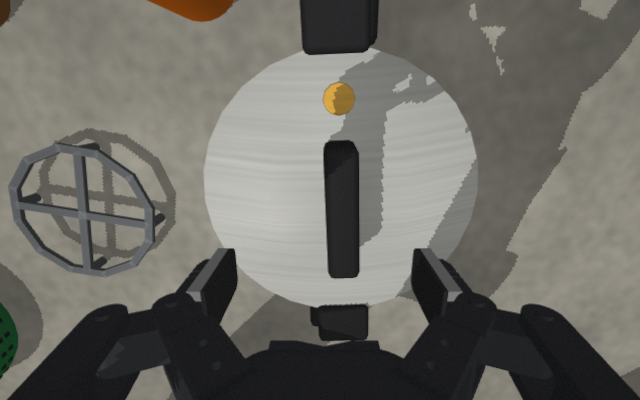

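Wrist view: bar at (342,210), valve at (339,98). The bar measures 23x99 mm at z 0.189, which fits. Centre is (0.497,-0.333).

move_arm --moves '[[[0.2,0,1.15],[0.011,-0.034,0.019],-1],[[0,1.5,0],[0,0,0],-1],[[0,2.5,0],[0,0,0],-1],[[0,2.5,0],[0,0,0],-1],[[0,1,0],[0,0,0],-1]]'

```text
time: 2.15
position: [0.4963, -0.3339, 0.1637]
orientation: [[-0.964, 0.002, -0.267], [0.267, -0.0, -0.964], [-0.001, -1.0, -0.0]]
wrist_force: [0.2, 0.2, -0.3]
width: 0.0852
```

```bash
python3 -c "
from h import *
need([.497,-.333,.157],-105.8)"
```

```text
at [ 0.4963 -0.3339  0.1637] cm [-0.05  0.67 -0.1 ] rot [ 0.     0.005 -0.001]
```

move_arm --moves '[[[0,0.7,-0.1],[0,0,0],-1],[[0,0,0],[0,0,0],1],[[0,0,0],[0,0,0],1],[[0,0,0],[0,0,0],1],[[0,0,0],[0,0,0],1]]'

```text
time: 2.65
position: [0.4966, -0.3323, 0.1556]
orientation: [[-0.964, 0.001, -0.266], [0.266, 0.001, -0.964], [-0.0, -1.0, -0.002]]
wrist_force: [0.6, 0.2, 0.6]
width: 0.0281
```

move_arm --moves '[[[0,0,0],[0,0,0],1],[[0,0,0],[0,0,0],1],[[0,0,0],[0,0,0],1],[[0,-0.5,0],[0,0,0],1],[[0,-1,0],[0,0,0],1]]'

```text
time: 3.15
position: [0.495, -0.3309, 0.1674]
orientation: [[-0.964, -0.006, -0.266], [0.266, 0.007, -0.964], [0.007, -1.0, -0.005]]
wrist_force: [-0.1, 0.2, -6.2]
width: 0.0235
```

Gripped (23.5 mm wide, 6 N weight). Lifting.

move_arm --moves '[[[0,-1.5,0],[0,0,0],1],[[0,-2,0],[0,0,0],1],[[0,-2,0],[0,0,0],1],[[0,-0.5,0],[0,0,0],1]]'

```text
time: 3.55
position: [0.4941, -0.3301, 0.2274]
orientation: [[-0.964, -0.011, -0.266], [0.265, 0.012, -0.964], [0.014, -1.0, -0.008]]
wrist_force: [0.6, -0.9, -5.6]
width: 0.0231
```

```bash
python3 -c "
from h import *
need([.538,-.004,.21],-105.8)
p,d=camera('top');cv2.imwrite('pics/t1.png',p)
"
```

```text
at [ 0.4941 -0.3301  0.2274] cm [  4.41   2.08 -32.59] rot [0.008 0.007 0.014]
```

move_arm --moves '[[[0.3,0,-2.5],[0.008,0.007,0.014],1],[[0.5,0,-4],[0,0,0],1],[[0.5,0,-4],[0,0,0],1],[[0.5,0,-4],[0,0,0],1],[[0.5,0,-4],[0,0,0],1]]'

```text
time: 4.1
position: [0.5203, -0.1454, 0.2203]
orientation: [[-0.959, -0.009, -0.284], [0.284, 0.002, -0.959], [0.009, -1.0, 0.0]]
wrist_force: [1.2, 0.3, -5.3]
width: 0.0235
```

move_arm --moves '[[[0.5,0,-4],[0,0,0],1],[[0.5,0,-4],[0,0,0],1],[[0.5,0,-3],[0,0,0],1],[[0.3,0,-2],[0,0,0],1],[[0,0,0],[0,0,0],1]]'

```text
time: 4.6
position: [0.5367, -0.0035, 0.2132]
orientation: [[-0.961, -0.02, -0.277], [0.276, 0.008, -0.961], [0.022, -1.0, -0.003]]
wrist_force: [-0.2, -1.0, -5.8]
width: 0.023
```

```bash
python3 - <<'E'
from h import *
need([.538,-.004,.07],-105.8)
p,d=camera('top');cv2.imwrite('pics/t2.png',p)
W=cloud('top',d);z=W[...,2];H=cv2.cvtColor(p,cv2.COLOR_BGR2HSV)
r=np.hypot(W[...,0]-.497,W[...,1]+.333)
k=(z>.122)&(z<.137)&(r<.14);print('rim',k.sum(),cv2.minEnclosingCircle((W[k][:,:2]*1000).astype(np.float32)),rect(W[k]))
k=(H[...,2]<75)&(z>.105)&(z<.122)&(r<.2)&(r>.118);print('hand',k.sum(),pca(W[k]),rect(W[k]))
cv2.imwrite('pics/t2c.png',cv2.resize(p[120:270,300:520],None,fx=3,fy=3))
E
```

```text
at [ 0.5367 -0.0035  0.2132] cm [-0.45 14.31  0.05] rot [ 0.003 -0.004  0.022]
rim 296 ((507.8861389160156, -334.2566223144531), 126.36204528808594) (array([ 494.9, -332.5]), array([223.7, 227. ]), 33.0)
hand 381 (array([ 0.48548414, -0.32789355]), np.float64(162.48107659268237)) (array([ 494.7, -332.5]), array([ 60.9, 323.5]), 72.3)
```

View pics/t2c.png

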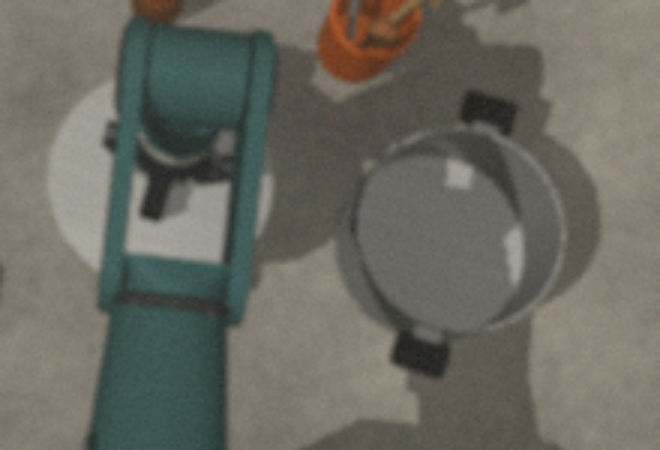

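Crop: cooker open at crop (455,235), handles at (490,110) and (420,355). That gives a centre of (0.495,-0.3325) and yaw -17.6°, and the sizes 224–227 / 323 mm fit. Lowering the lid.

move_arm --moves '[[[0,2,0],[0.003,-0.004,0.022],1],[[0,3.5,0],[0,0,0],1],[[0,3.5,0],[0,0,0],1],[[0,3,0],[0,0,0],1],[[0,1.4,0],[0,0,0],1]]'

```text
time: 5.15
position: [0.5366, -0.0102, 0.0756]
orientation: [[-0.961, 0.004, -0.278], [0.278, -0.007, -0.961], [-0.006, -1.0, 0.006]]
wrist_force: [-1.4, 0.7, -5.1]
width: 0.0234
```

```bash
python3 -c "
from h import *
need([.538,-.004,.066],-105.8)"
```

```text
at [ 0.5366 -0.0102  0.0756] cm [ 0.04  0.95 -0.64] rot [-0.006 -0.005 -0.006]
```

move_arm --moves '[[[0,0.4,-0.5],[-0.006,-0.005,-0.006],1],[[0,0.3,0],[0,0,0],1],[[0,0.15,0],[0,0,0],1]]'

```text
time: 5.45
position: [0.5365, -0.0064, 0.0664]
orientation: [[-0.961, -0.005, -0.275], [0.275, 0.003, -0.961], [0.006, -1.0, -0.001]]
wrist_force: [-0.3, 0.4, -3.1]
width: 0.0233
```

move_arm --moves '[[[0,0.1,0],[0,0,0],1],[[0,0,0],[0,0,0],-1],[[0,0,0],[0,0,0],-1],[[0,0,0],[0,0,0],-1],[[0,0,0],[0,0,0],-1]]'

```text
time: 5.95
position: [0.5425, -0.0083, 0.073]
orientation: [[-0.961, 0.011, -0.276], [0.276, -0.0, -0.961], [-0.011, -1.0, -0.003]]
wrist_force: [-0.2, 0.0, -0.5]
width: 0.0798
```

move_arm --moves '[[[0,0,0],[0,0,0],-1],[[0,0,0],[0,0,0],-1],[[0,-2.5,0],[0,0,0],-1],[[0,-4,0],[0,0,0],-1],[[0,-4,0],[0,0,0],-1]]'

```text
time: 6.45
position: [0.537, -0.0077, 0.1731]
orientation: [[-0.961, -0.005, -0.276], [0.276, 0.001, -0.961], [0.005, -1.0, 0.0]]
wrist_force: [1.0, 0.4, 0.3]
width: 0.0852
```

move_arm --moves '[[[0,-4,0],[0,0,0],-1],[[0,-3,0],[0,0,0],-1],[[0,0,0],[0,0,0],-1]]'

```text
time: 6.75
position: [0.5393, -0.008, 0.2526]
orientation: [[-0.961, 0.006, -0.276], [0.276, 0.0, -0.961], [-0.006, -1.0, -0.002]]
wrist_force: [-0.4, -0.9, 0.6]
width: 0.0856
```

```bash
python3 wbar.py w2 .1; python3 - <<'E'
from h import *
p,d=camera('top');cv2.imwrite('pics/t3.png',p);W=cloud('top',d);z=W[...,2]
k=(z>.035)&(z<.07)&(np.hypot(W[...,0]-.538,W[...,1])<.13);q=W[k];print('lid',rect(q),np.percentile(q[:,2],[5,50,95]))
H=cv2.cvtColor(p,cv2.COLOR_BGR2HSV)
E
python3 - <<'E'
from h import *
# red potato/yellow from both static views at t0, ray onto plane z=.0325 (equator) of colour centroid
for n in('top','scene'):
    p=cv2.imread(f'pics/{n}0.png')
    for nm,m in(('yel',hsv(p,(10,90,60),(28,255,255))),('red',hsv(p,(170,80,30),(180,255,255))|hsv(p,(0,80,30),(7,255,255)))):
        c=max((c for c in cv2.findContours(m,cv2.RETR_EXTERNAL,cv2.CHAIN_APPROX_NONE)[0] if (lambda q:np.hypot(q[0]-.438,q[1]-.328)<.1)(ray(n,c[:,0].mean(0),.033)[0])),key=cv2.contourArea)
        k=np.zeros(m.shape,np.uint8);cv2.drawContours(k,[c],-1,1,-1);v,u=np.nonzero(k)
        print(n,nm,(int(u.mean()),int(v.mean())),len(u),[np.round(x,4) for x in pca(ray(n,np.c_[u,v],.0325))],rect(ray(n,np.c_[u,v],.0325)))
need([.44,.33,.20],-90)
E
```

```text
bar 2059 px [323.63817387 179.98154444] (array([537.9,  -7.9]), array([22.6, 98.1]), 73.7) (array([ 0.54036853, -0.00843604]), np.float64(163.64761826309908)) 0.0987141287760151
lid (array([531.2,   8.4]), array([207.9, 195.9]), 82.7) [0.04510066 0.05435658 0.0621468 ]
top yel (239, 220) 263 [array([0.4253, 0.376 ]), np.float64(179.7197)] (array([426.4, 376.9]), array([69.5, 51.5]), 1.7)
top red (267, 212) 191 [array([0.4527, 0.2801]), np.float64(-146.8657)] (array([453.5, 279.9]), array([64.3, 41.4]), 27.5)
scene yel (400, 249) 340 [array([0.424 , 0.3759]), np.float64(-172.8326)] (array([424., 375.]), array([83.8, 51. ]), 1.6)
scene red (368, 236) 262 [array([0.4518, 0.2801]), np.float64(-147.359)] (array([451.2, 279.8]), array([77.3, 42.2]), 41.4)
at [ 0.5375 -0.0078  0.2475] cm [ 18.68   4.81 -29.78] rot [ 0.001 -0.279  0.002]
```

The lid rests on the trivet: bar top at 0.0987 (expected 0.100), 4 mm off the trivet's centre. Potato rays from both views agree: yellow (0.4245,0.376), long axis about 0°; red (0.452,0.280), long axis about 33°. Going to red with the gripper partly closed, to clear the colander wall.

move_arm --moves '[[[2.3,0.3,-3.6],[0,0,0],-0.5],[[2.3,0.3,-3.6],[0,0,0],-0.5],[[2.3,0.3,-3.6],[0,0,0],-0.5],[[2.3,0.3,-3.6],[0,0,0],-0.5],[[2.3,0.5,-3.6],[0,0,0],-0.5]]'

```text
time: 7.35
position: [0.4727, 0.1973, 0.217]
orientation: [[-0.957, -0.021, -0.288], [0.288, -0.003, -0.958], [0.02, -1.0, 0.009]]
wrist_force: [0.2, -0.3, -0.2]
width: 0.0639
```

move_arm --moves '[[[2.3,0.6,-3.6],[0,0,0],-0.5],[[2.3,0.6,-3.6],[0,0,0],-0.5],[[0,0,0],[0,-0.1425,0],-0.5],[[0,0,0],[0,-0.1425,0],-0.5],[[0,0,0],[0,-0.1425,0],-0.5]]'

```text
time: 7.85
position: [0.4375, 0.2861, 0.1876]
orientation: [[-0.986, -0.048, 0.157], [-0.156, -0.014, -0.988], [0.049, -0.999, 0.006]]
wrist_force: [0.4, 0.6, 0.3]
width: 0.0643
```

move_arm --moves '[[[0,0,0],[0,-0.1425,0],-0.5],[[0,0,0],[0,-0.1425,0],-0.5],[[0,0,0],[0,-0.1425,0],-0.5],[[0,0,0],[0,0,0],-0.5]]'

```text
time: 8.25
position: [0.4316, 0.2841, 0.1748]
orientation: [[-0.82, -0.068, 0.568], [-0.567, -0.024, -0.823], [0.07, -0.997, -0.019]]
wrist_force: [-0.2, -0.1, 0.2]
width: 0.0639
```

```bash
cat > wpot.py <<'E'
from h import *
import sys
P=pose();p,d=camera('wrist');cv2.imwrite(f'pics/{sys.argv[1]}.png',p)
for nm,m in(('yel',hsv(p,(10,90,60),(28,255,255))),('red',hsv(p,(170,80,30),(180,255,255))|hsv(p,(0,80,30),(7,255,255)))):
    n,l,s,c=cv2.connectedComponentsWithStats(m);i=1+np.argmax(s[1:,4]);v,u=np.nonzero(l==i)
    W=ray('wrist',np.c_[u,v],.0325,P);D=cloud('wrist',d,P)[l==i];D=D[~np.isnan(D[:,2])];print(nm,c[i].round(),len(u),pca(W),rect(W),'depth',rect(D),'top',np.percentile(D[:,2],98))
E
python3 wpot.py w3; python3 -c "
from h import *
need([.4525,.28,.018],-57);print(ctrl.observe()['width'],ctrl.observe()['joint_positions'])"
```

```text
yel [241. 123.] 4021 (array([0.42569561, 0.37573184]), np.float64(-179.67881375732054)) (array([423.9, 375.3]), array([76.3, 54.2]), 6.3) depth (array([422.1, 374.1]), array([80.8, 50.8]), 4.5) top 0.058692728733151706
red [343. 158.] 3453 (array([0.45279443, 0.27941076]), np.float64(-146.7541750627711)) (array([451.6, 278.4]), array([75.1, 51.4]), 34.0) depth (array([453.4, 280. ]), array([71.6, 50.3]), 34.6) top 0.058797614201123005
at [0.4314 0.284  0.1745] cm [-2.61 15.48  1.81] rot [0.018 0.026 0.071]
0.06395843233034493 [26.74687813  4.7096253  85.39380418  0.50425122 94.03447731 82.26981304]
```

View pics/w3.png

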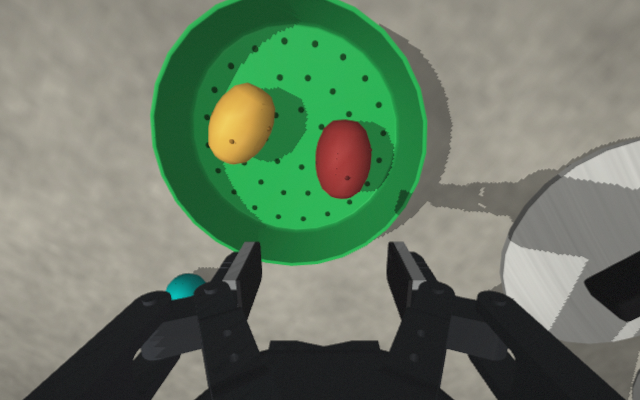

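Wrist view: red potato at (343,158), 75x51 mm, and yellow at (241,123). Both are in the colander and their tops are at 0.0588 (expected 0.059). The turquoise one at (187,290) is outside and not meant. Positions are confirmed.

move_arm --moves '[[[-1.6,1,0.9],[0.018,0.026,0.071],-0.5],[[0,0,0],[0,0,0],-0.5]]'

```text
time: 8.5
position: [0.4481, 0.2849, 0.1601]
orientation: [[-0.842, -0.002, 0.539], [-0.539, -0.002, -0.842], [0.003, -1.0, 0.0]]
wrist_force: [-0.6, -0.9, 0.1]
width: 0.0639
```

```bash
python3 -c "
from h import *
need([.4525,.2795,.018],-57)"
```

```text
at [0.4481 0.2849 0.1601] cm [-0.13 14.21  0.69] rot [-0.    -0.006  0.003]
```

move_arm --moves '[[[-0.1,2.5,0.6],[0,0,0],-0.5],[[0,4,0],[0,0,0],-0.5],[[0,4,0],[0,0,0],-0.5],[[0,2.4,0],[0,0,0],-0.5]]'

```text
time: 8.9
position: [0.4536, 0.2815, 0.0323]
orientation: [[-0.846, 0.002, 0.533], [-0.533, 0.002, -0.846], [-0.002, -1.0, -0.001]]
wrist_force: [-0.6, 0.0, 0.1]
width: 0.0641
```

```bash
python3 -c "
from h import *
need([.4525,.2795,.010],-57)"
```

```text
at [0.4536 0.2815 0.0323] cm [0.21 2.23 0.11] rot [ 0.001 -0.014 -0.002]
```

move_arm --moves '[[[0.2,1.2,0.1],[0,-0.014,0],-0.5],[[0,0.9,0],[0,0,0],-0.5],[[0,0,0],[0,0,0],1],[[0,0,0],[0,0,0],1],[[0,0,0],[0,0,0],1]]'

```text
time: 9.4
position: [0.4496, 0.2786, 0.008]
orientation: [[-0.839, -0.007, 0.543], [-0.543, -0.002, -0.84], [0.007, -1.0, -0.003]]
wrist_force: [-0.0, -0.3, -2.5]
width: 0.053
```

move_arm --moves '[[[0,0,0],[0,0,0],1],[[0,-1,0],[0,0,0],1],[[0,-2.5,0],[0,0,0],1],[[0,-4,0],[0,0,0],1],[[0,-4,0],[0,0,0],1]]'

```text
time: 9.9
position: [0.447, 0.2771, 0.1235]
orientation: [[-0.84, -0.018, 0.543], [-0.543, -0.006, -0.84], [0.018, -1.0, -0.004]]
wrist_force: [1.0, -0.0, -2.9]
width: 0.053
```

move_arm --moves '[[[0,-4,0],[0,0,0],1],[[0,-4,0],[0,0,0],1],[[0,-2,0],[0,0,0],1]]'

```text
time: 10.2
position: [0.4494, 0.2782, 0.235]
orientation: [[-0.84, -0.008, 0.543], [-0.543, -0.002, -0.84], [0.007, -1.0, -0.003]]
wrist_force: [-0.3, 1.3, -1.9]
width: 0.0532
```

Red is gripped (53 mm). Carrying it to the cooker: red goes down at (0.4565,-0.3215) with jaw -106°, so the camera side faces inward.

move_arm --moves '[[[1.6,0,2.4],[0,0,0],1],[[2.5,0,3.9],[0,0,0],1],[[2.5,0,3.9],[0,0,0],1],[[2.5,0,3.9],[0,0,0],1],[[2.5,0,3.9],[0,0,0],1]]'

```text
time: 10.7
position: [0.4527, 0.064, 0.2483]
orientation: [[-0.833, 0.016, 0.554], [-0.554, 0.007, -0.833], [-0.017, -1.0, 0.003]]
wrist_force: [1.4, -1.1, -2.3]
width: 0.0528
```

move_arm --moves '[[[2.5,0,3.9],[0,0,0],1],[[2.5,0,3.9],[0,0,0],1],[[2.5,0,3.9],[0,0,0],1],[[2.5,0,3.9],[0,0,0],1],[[2.5,0,3.9],[0,0,0],1]]'

```text
time: 11.2
position: [0.4546, -0.1764, 0.2553]
orientation: [[-0.832, 0.029, 0.554], [-0.555, 0.003, -0.832], [-0.026, -1.0, 0.014]]
wrist_force: [1.0, 0.9, -2.0]
width: 0.0529
```

move_arm --moves '[[[2.5,0,3.9],[0,0,0],1],[[2,0,3.2],[0,0,0],1],[[0,0,0],[0,0.1425,0],1],[[0,0,0],[0,0.1425,0],1],[[0,0,0],[0,0.1425,0],1]]'

```text
time: 11.7
position: [0.4538, -0.2719, 0.2607]
orientation: [[-0.99, 0.034, 0.135], [-0.136, -0.003, -0.991], [-0.034, -0.999, 0.008]]
wrist_force: [-0.7, 0.0, -2.9]
width: 0.0532
```

move_arm --moves '[[[0,0,0],[0,0.1425,0],1],[[0,0,0],[0,0.1425,0],1],[[0,0,0],[0,0.1425,0],1],[[0,0,0],[0,0,0],1]]'

```text
time: 12.1
position: [0.453, -0.2723, 0.2658]
orientation: [[-0.951, 0.039, -0.306], [0.306, -0.007, -0.952], [-0.039, -0.999, -0.005]]
wrist_force: [-0.6, -1.0, -2.0]
width: 0.0529
```

```bash
python3 -c "
from h import *
need([.4565,-.3215,.2],-106);print(ctrl.observe()['width'])"
```

```text
at [ 0.453  -0.2723  0.2658] cm [-1.59  6.62  4.61] rot [ 0.005 -0.032 -0.039]
0.052941811569585516
```

move_arm --moves '[[[-0.8,0,2.3],[0.005,-0.032,-0.039],1],[[-0.8,0,2.3],[0,0,0],1],[[0,2,0],[0,0,0],1],[[0,2,0],[0,0,0],1],[[0,1,0],[0,0,0],1]]'

```text
time: 12.6
position: [0.4561, -0.3232, 0.222]
orientation: [[-0.966, 0.008, -0.258], [0.257, -0.008, -0.966], [-0.009, -1.0, 0.005]]
wrist_force: [-0.4, 0.5, -2.6]
width: 0.0532
```

```bash
python3 -c "
from h import *
need([.4565,-.3215,.01],-106)"
```

```text
at [ 0.4561 -0.3232  0.222 ] cm [ 0.2  21.2  -0.29] rot [-0.005  0.019 -0.009]
```

move_arm --moves '[[[0.2,2,-0.2],[-0.005,0.019,-0.009],1],[[0,3,0],[0,0,0],1],[[0,3,0],[0,0,0],1],[[0,3,0],[0,0,0],1],[[0,3,0],[0,0,0],1]]'

```text
time: 13.1
position: [0.4587, -0.3233, 0.0865]
orientation: [[-0.964, 0.013, -0.265], [0.265, -0.011, -0.964], [-0.015, -1.0, 0.007]]
wrist_force: [-0.8, 0.3, -1.4]
width: 0.0533
```

```bash
python3 -c "
from h import *
need([.4565,-.3215,.01],-106)"
```

```text
at [ 0.4587 -0.3233  0.0865] cm [ 0.38  7.64 -0.17] rot [-0.007  0.011 -0.015]
```

move_arm --moves '[[[0.3,2.5,-0.1],[-0.007,0.011,-0.015],1],[[0,2,0],[0,0,0],1],[[0,1,0],[0,0,0],1],[[0,0.5,0],[0,0,0],1],[[0,0,0],[0,0,0],1]]'

```text
time: 13.6
position: [0.4551, -0.3195, 0.0225]
orientation: [[-0.964, -0.004, -0.267], [0.267, 0.004, -0.964], [0.005, -1.0, -0.003]]
wrist_force: [-0.4, -0.2, -1.8]
width: 0.0529
```

move_arm --moves '[[[0,0.5,0],[0,0,0],1],[[0,0.4,0],[0,0,0],1],[[0,0.2,0],[0,0,0],1]]'

```text
time: 13.9
position: [0.4574, -0.3214, 0.0148]
orientation: [[-0.964, 0.002, -0.266], [0.266, -0.001, -0.964], [-0.002, -1.0, 0.001]]
wrist_force: [-0.4, 0.3, -3.2]
width: 0.0531
```

move_arm --moves '[[[0,0.3,0],[0,0,0],1],[[0,0.2,0],[0,0,0],1]]'

```text
time: 14.1
position: [0.4579, -0.3219, 0.0104]
orientation: [[-0.964, 0.003, -0.265], [0.265, -0.002, -0.964], [-0.004, -1.0, 0.001]]
wrist_force: [0.3, 0.2, -2.3]
width: 0.0531
```

move_arm --moves '[[[0,0.2,0],[0,0,0],1]]'

```text
time: 14.2
position: [0.458, -0.322, 0.0084]
orientation: [[-0.964, 0.004, -0.265], [0.265, -0.003, -0.964], [-0.004, -1.0, 0.002]]
wrist_force: [0.0, 0.4, -2.8]
width: 0.0534
```

move_arm --moves '[[[0,0.15,0],[0,0,0],1]]'

```text
time: 14.3
position: [0.458, -0.322, 0.0068]
orientation: [[-0.964, 0.004, -0.265], [0.265, -0.003, -0.964], [-0.004, -1.0, 0.002]]
wrist_force: [-0.7, 0.9, -2.5]
width: 0.0532
```

move_arm --moves '[[[0,0,0],[0,0,0],-0.5],[[0,0,0],[0,0,0],-0.5],[[0,0,0],[0,0,0],-0.5],[[0,-0.5,0],[0,0,0],-0.5],[[0,-1.5,0],[0,0,0],-0.5]]'

```text
time: 14.8
position: [0.4576, -0.3216, 0.0267]
orientation: [[-0.964, 0.002, -0.265], [0.265, -0.001, -0.964], [-0.003, -1.0, 0.001]]
wrist_force: [-0.1, -0.5, -0.8]
width: 0.0641
```

move_arm --moves '[[[0,-3,0],[0,0,0],-0.5],[[0,-4,0],[0,0,0],-0.5],[[0,-4,0],[0,0,0],-0.5],[[0,-4,0],[0,0,0],-0.5],[[0,-4,0],[0,0,0],-0.5]]'

```text
time: 15.3
position: [0.4548, -0.3194, 0.2202]
orientation: [[-0.964, -0.005, -0.266], [0.266, 0.005, -0.964], [0.006, -1.0, -0.003]]
wrist_force: [0.2, -1.3, -0.1]
width: 0.064
```

```bash
cat > both.py <<'E'
from h import *
import sys
for n in('top','scene'):
    p,d=camera(n);cv2.imwrite(f'pics/{n}_{sys.argv[1]}.png',p);W=cloud(n,d)
    for nm,m in(('yel',hsv(p,(10,90,60),(28,255,255))),('red',hsv(p,(170,80,30),(180,255,255))|hsv(p,(0,80,30),(7,255,255)))):
        k,l,s,c=cv2.connectedComponentsWithStats(m)
        for i in range(1,k):
            q=ray(n,c[i],.0325)[0]
            if s[i,4]>40 and .3<q[0]<.62 and abs(q[1])<.5: v,u=np.nonzero(l==i);Q=ray(n,np.c_[u,v],.0325);print(n,nm,c[i].round(),s[i,4],np.round(q,3),pca(Q)[1].round(),'zdepth',np.nanmedian(W[l==i][:,2]).round(3))
E
python3 both.py a; python3 -c "
from h import *
need([.4245,.376,.2],90);print(ctrl.observe()['joint_positions'])"
```

```text
top yel [239. 220.] 261 [0.425 0.377 0.032] -176.0 zdepth 0.052
top red [440. 206.] 86 [ 0.476 -0.316  0.032] 146.0 zdepth 0.053
scene yel [192. 150.] 100 [ 0.609 -0.43   0.032] 64.0 zdepth 0.206
scene yel [260. 200.] 46 [ 0.591 -0.063  0.032] 49.0 zdepth 0.08
scene yel [400. 249.] 341 [0.424 0.375 0.032] -171.0 zdepth 0.051
scene red [241. 142.] 91 [ 0.453 -0.343  0.032] 173.0 zdepth 0.055
at [ 0.4576 -0.3217  0.2272] cm [ 21.73   2.34 -66.4 ] rot [ 0.011  2.873 -0.006]
[-4.09328179e+01  5.89403808e+00  7.80315321e+01  2.74379387e-02
  9.55899787e+01  6.44643753e+01]
```

Red is inside the cooker. Now turning the tool and going for yellow.

move_arm --moves '[[[0,0,0],[0,-0.1425,0],-0.5],[[0,0,0],[0,-0.1425,0],-0.5],[[0,0,0],[0,-0.1425,0],-0.5],[[0,0,0],[0,-0.1425,0],-0.5],[[0,0,0],[0,-0.1425,0],-0.5]]'

```text
time: 15.9
position: [0.4581, -0.3221, 0.2309]
orientation: [[-0.891, 0.012, 0.454], [-0.454, -0.01, -0.891], [-0.006, -1.0, 0.014]]
wrist_force: [-0.7, -0.5, 0.1]
width: 0.0641
```

move_arm --moves '[[[0,0,0],[0,-0.1425,0],-0.5],[[0,0,0],[0,-0.1425,0],-0.5],[[0,0,0],[0,-0.1425,0],-0.5],[[0,0,0],[0,-0.1425,0],-0.5],[[0,0,0],[0,-0.1425,0],-0.5]]'

```text
time: 16.4
position: [0.4574, -0.3215, 0.2302]
orientation: [[-0.349, 0.012, 0.937], [-0.937, -0.009, -0.348], [0.005, -1.0, 0.014]]
wrist_force: [0.1, 0.3, 0.0]
width: 0.0639
```

move_arm --moves '[[[0,0,0],[0,-0.1425,0],-0.5],[[0,0,0],[0,-0.1425,0],-0.5],[[0,0,0],[0,-0.1425,0],-0.5],[[0,0,0],[0,-0.1425,0],-0.5],[[0,0,0],[0,-0.1425,0],-0.5]]'

```text
time: 16.9
position: [0.4566, -0.3208, 0.2291]
orientation: [[0.378, 0.01, 0.926], [-0.926, -0.008, 0.378], [0.012, -1.0, 0.007]]
wrist_force: [-0.4, -0.9, 0.9]
width: 0.0643
```

move_arm --moves '[[[0,0,0],[0,-0.1425,0],-0.5],[[0,0,0],[0,-0.1425,0],-0.5],[[0,0,0],[0,-0.1425,0],-0.5],[[0,0,0],[0,-0.1425,0],-0.5],[[0,0,0],[0,-0.1425,0],-0.5]]'

```text
time: 17.4
position: [0.4559, -0.3202, 0.2282]
orientation: [[0.905, 0.01, 0.426], [-0.426, -0.008, 0.905], [0.012, -1.0, -0.003]]
wrist_force: [-0.5, -0.4, -0.2]
width: 0.064
```

move_arm --moves '[[[0,0,0],[0,-0.1425,0],-0.5],[[0,0,0],[0,-0.1425,0],-0.5],[[0,0,0],[0,-0.1425,0],-0.5],[[0,0,0],[0,-0.1425,0],-0.5],[[0,0,0],[0,0,0],-0.5]]'

```text
time: 17.9
position: [0.4551, -0.3195, 0.2272]
orientation: [[0.988, 0.009, -0.153], [0.154, -0.007, 0.988], [0.007, -1.0, -0.008]]
wrist_force: [-0.3, 0.0, 0.4]
width: 0.0643
```

```bash
python3 -c "
from h import *
need([.4245,.376,.2],90);print(ctrl.observe()['joint_positions'])"
```

```text
at [ 0.4551 -0.3195  0.2272] cm [ 7.63  2.22 69.22] rot [0.007 0.154 0.008]
[-4.09261657e+01  5.37085423e+00  7.86000888e+01  2.89524273e-02
  9.54042436e+01 -1.39754509e+02]
```

move_arm --moves '[[[0,0,2],[0,0.14,0],-0.5],[[-0.2,0,4.8],[0,0,0],-0.5],[[-0.2,0,4.8],[0,0,0],-0.5],[[-0.2,0,4.8],[0,0,0],-0.5],[[-0.2,0,4.8],[0,0,0],-0.5]]'

```text
time: 18.4
position: [0.4436, -0.1069, 0.2235]
orientation: [[1.0, 0.008, 0.021], [-0.021, -0.007, 1.0], [0.008, -1.0, -0.007]]
wrist_force: [1.5, 0.4, -0.4]
width: 0.0644
```

move_arm --moves '[[[-0.2,0,4.8],[0,0,0],-0.5],[[-0.2,0,4.8],[0,0,0],-0.5],[[-0.2,0,4.8],[0,0,0],-0.5],[[-0.2,0,4.8],[0,0,0],-0.5],[[-0.2,0,4.8],[0,0,0],-0.5]]'

```text
time: 18.9
position: [0.4379, 0.1426, 0.2226]
orientation: [[0.999, 0.013, 0.041], [-0.041, -0.007, 0.999], [0.013, -1.0, -0.007]]
wrist_force: [0.9, -0.5, 0.7]
width: 0.0638
```

move_arm --moves '[[[-0.2,0,4.8],[0,0,0],-0.5],[[-0.2,0,4.8],[0,0,0],-0.5],[[-0.2,0.5,4.8],[0,0,0],-0.5],[[-0.2,1,4],[0,0,0],-0.5],[[0,0,0],[0,0,0],-0.5]]'

```text
time: 19.4
position: [0.4355, 0.3394, 0.206]
orientation: [[0.999, 0.016, 0.051], [-0.051, -0.005, 0.999], [0.016, -1.0, -0.004]]
wrist_force: [-0.3, 0.6, -0.6]
width: 0.0645
```

```bash
python3 -c "
from h import *
need([.4245,.376,.16],90)"; python3 wpot.py w4
```

```text
at [0.4355 0.3394 0.206 ] cm [-1.35  4.57  3.62] rot [ 0.004 -0.051  0.016]
yel [358. 163.] 2825 (array([0.42517629, 0.37477921]), np.float64(-176.37726434176125)) (array([426.3, 374.6]), array([75.2, 52.1]), 0.5) depth (array([424.4, 373.8]), array([50.8, 72.2]), 89.2) top 0.05870089591503191
red [551. 244.] 6 (array([0.53280204, 0.59732327]), np.float64(76.63967635048486)) (array([532.8, 597.3]), array([2.6, 1.3]), 87.2) depth (array([521.8, 581.3]), array([1.2, 1.6]), 15.1) top 0.05329183492690293
```

move_arm --moves '[[[-1.2,3,3.6],[0.004,-0.03,0.016],-0.5],[[0,3,0],[0,0,0],-0.5],[[0,3,0],[0,0,0],-0.5],[[0,3,0],[0,0,0],-0.5]]'

```text
time: 19.85
position: [0.4326, 0.3735, 0.0931]
orientation: [[0.999, 0.017, 0.033], [-0.033, 0.007, 0.999], [0.017, -1.0, 0.007]]
wrist_force: [0.3, -0.5, 0.7]
width: 0.0639
```

```bash
python3 -c "
from h import *
need([.4255,.375,.008],92)"
```

```text
at [0.4326 0.3735 0.0931] cm [-0.86  8.5   0.07] rot [-0.007 -0.067  0.017]
```

move_arm --moves '[[[-0.8,1.5,0],[-0.007,-0.067,0.017],-0.5],[[0,2.5,0],[0,0,0],-0.5],[[0,2,0],[0,0,0],-0.5]]'

```text
time: 20.15
position: [0.4257, 0.3696, 0.0311]
orientation: [[1.0, 0.0, -0.026], [0.026, -0.001, 1.0], [0.0, -1.0, -0.001]]
wrist_force: [0.3, 3.9, 6.5]
width: 0.0635
```

```bash
python3 -c "
from h import *
need([.4255,.375,.008],92)"
```

```text
at [0.4257 0.3696 0.0311] cm [-0.01  2.31  0.54] rot [ 0.001 -0.009  0.   ]
```

move_arm --moves '[[[0,-1.5,0.3],[0,0,0],-0.5],[[0,0,0],[0,0,0],-0.5]]'

```text
time: 20.35
position: [0.4254, 0.3693, 0.0459]
orientation: [[1.0, -0.003, -0.02], [0.02, -0.004, 1.0], [-0.003, -1.0, -0.004]]
wrist_force: [0.4, 0.0, 0.7]
width: 0.0642
```

```bash
python3 -c "
from h import *
need([.4255,.375,.008],92)";python3 wpot.py w5
```

```text
at [0.4254 0.3693 0.0459] cm [0.03 3.78 0.58] rot [ 0.004 -0.015 -0.003]
yel [329. 240.] 9645 (array([0.42526108, 0.37143762]), np.float64(-179.21501691189695)) (array([427.9, 371.4]), array([52.1, 81.1]), 88.8) depth (array([432.8, 367.3]), array([51.4, 91.3]), 78.2) top 0.05862474528837535
red [590. 344.] 1 (array([0.49314051, 0.53908165]), np.float64(nan)) (array([493.1, 539.1]), array([0., 0.]), 0.0) depth (array([519.7, 571.1]), array([0., 0.]), 0.0) top 0.003466093290745459h.py:22: RuntimeWarning: Degrees of freedom <= 0 for slice
  m=pts[:,:2].mean(0);w,v=np.linalg.eigh(np.cov((pts[:,:2]-m).T));a=v[:,1];return m,np.degrees(np.arctan2(a[1],a[0]))
  c *= np.true_divide(1, fact)
  c *= np.true_divide(1, fact)
```

move_arm --moves '[[[0,0,0.3],[0,0,0],-0.65],[[0,1,0],[0,0,0],-0.65],[[0,1,0],[0,0,0],-0.65]]'

```text
time: 20.7
position: [0.4274, 0.3725, 0.0288]
orientation: [[1.0, 0.003, -0.018], [0.018, -0.001, 1.0], [0.003, -1.0, -0.001]]
wrist_force: [0.2, -0.5, -0.3]
width: 0.0704
```

```bash
python3 -c "
from h import *
need([.4255,.372,.008],92)"
```

```text
at [0.4274 0.3725 0.0288] cm [-0.2   2.08 -0.05] rot [ 0.001 -0.017  0.003]
```

move_arm --moves '[[[-0.2,1,0],[0,0,0],-0.65],[[0,0.9,0],[0,0,0],-0.65],[[0,0,0],[0,0,0],1],[[0,0,0],[0,0,0],1],[[0,0,0],[0,0,0],1]]'

```text
time: 21.2
position: [0.4236, 0.3718, 0.0057]
orientation: [[1.0, -0.001, -0.018], [0.018, -0.004, 1.0], [-0.001, -1.0, -0.004]]
wrist_force: [-0.4, 0.0, -0.7]
width: 0.0532
```

move_arm --moves '[[[0,0,0],[0,0,0],1],[[0,0,0],[0,0,0],1],[[0,-1.5,0],[0,0,0],1],[[0,-3,0],[0,0,0],1],[[0,-4,0],[0,0,0],1]]'

```text
time: 21.7
position: [0.4188, 0.3684, 0.0854]
orientation: [[1.0, -0.017, -0.018], [0.018, -0.015, 1.0], [-0.017, -1.0, -0.015]]
wrist_force: [0.1, 0.2, -1.8]
width: 0.0531
```

move_arm --moves '[[[0,-4,0],[0,0,0],1],[[0,-4,0],[0,0,0],1],[[0,-4,0],[0,0,0],1],[[0,-2,0],[0,0,0],1]]'

```text
time: 22.1
position: [0.4207, 0.3703, 0.2365]
orientation: [[1.0, -0.012, -0.018], [0.018, -0.012, 1.0], [-0.012, -1.0, -0.012]]
wrist_force: [0.3, 0.0, -2.1]
width: 0.0533
```

```bash
python3 -c "
from h import *
need([.533,-.3435,.2],74)"
```

```text
at [0.4207 0.3703 0.2365] cm [  9.99   4.37 -71.52] rot [ 0.014  0.297 -0.011]
```

Yellow is gripped (53 mm). Carrying it over.

move_arm --moves '[[[0.3,0,-2],[0,0,0],1],[[0.6,0,-4.6],[0,0,0],1],[[0.6,0,-4.6],[0,0,0],1],[[0.6,0,-4.6],[0,0,0],1],[[0.6,0,-4.6],[0,0,0],1]]'

```text
time: 22.6
position: [0.4531, 0.1673, 0.2484]
orientation: [[1.0, 0.003, -0.03], [0.03, -0.002, 1.0], [0.003, -1.0, -0.002]]
wrist_force: [2.1, -1.1, -2.3]
width: 0.053
```

move_arm --moves '[[[0.6,0,-4.6],[0,0,0],1],[[0.6,0,-4.6],[0,0,0],1],[[0.6,0,-4.6],[0,0,0],1],[[0.6,0,-4.6],[0,0,0],1],[[0.6,0,-4.6],[0,0,0],1]]'

```text
time: 23.1
position: [0.4884, -0.0707, 0.2541]
orientation: [[0.999, 0.01, -0.032], [0.032, -0.002, 0.999], [0.01, -1.0, -0.002]]
wrist_force: [0.8, 0.1, -1.8]
width: 0.0531
```

move_arm --moves '[[[0.6,0,-4.6],[0,0,0],1],[[0.6,0,-4.6],[0,0,0],1],[[0.6,0,-4.6],[0,0,0],1],[[0.6,0,-4.6],[0,0,0],1],[[0.6,0,-4],[0,0,0],1]]'

```text
time: 23.6
position: [0.5236, -0.3036, 0.2597]
orientation: [[0.999, 0.015, -0.03], [0.03, -0.003, 1.0], [0.015, -1.0, -0.004]]
wrist_force: [-0.1, 0.4, -2.5]
width: 0.0532
```

move_arm --moves '[[[0,0,0],[0,0.147,0],1],[[0,0,0],[0,0.147,0],1],[[0,0,0],[0,0,0],1]]'

```text
time: 23.9
position: [0.5221, -0.311, 0.2589]
orientation: [[0.962, 0.012, 0.274], [-0.274, -0.004, 0.962], [0.013, -1.0, -0.001]]
wrist_force: [-0.1, 0.6, -1.6]
width: 0.0532
```

```bash
python3 -c "
from h import *
need([.533,-.3435,.2],74);print(ctrl.observe()['width'])"
```

```text
at [ 0.5221 -0.311   0.2589] cm [ 1.86  5.92 -2.82] rot [0.001 0.002 0.013]
0.0532419285498787
```

move_arm --moves '[[[1.2,1,-1.4],[0.001,0.002,0.013],1],[[1.2,1,-1.4],[0,0,0],1],[[0,1,0],[0,0,0],1],[[0,1,0],[0,0,0],1],[[0,0,0],[0,0,0],1]]'

```text
time: 24.4
position: [0.5377, -0.3427, 0.2205]
orientation: [[0.965, 0.001, 0.261], [-0.261, 0.001, 0.965], [0.001, -1.0, 0.001]]
wrist_force: [-0.6, 0.8, -2.1]
width: 0.0536
```

```bash
python3 -c "
from h import *
need([.538,-.345,.008],74)
P=pose();p,d=camera('wrist');cv2.imwrite('pics/w6.png',p)"
```

```text
at [ 0.5377 -0.3427  0.2205] cm [ 0.07 21.25 -0.23] rot [-0.001  0.015  0.001]
```

View pics/w6.png

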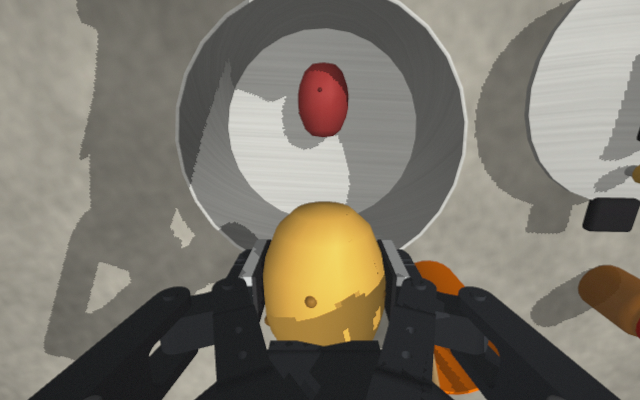

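Wrist view: red lies flat at (323,100), on the far side of the cooker floor. Yellow is firmly held, with free room below. Descending.

move_arm --moves '[[[0.1,2,-0.2],[0,0.015,0],1],[[0,3,0],[0,0,0],1],[[0,3,0],[0,0,0],1],[[0,3,0],[0,0,0],1],[[0,3,0],[0,0,0],1]]'

```text
time: 24.95
position: [0.5443, -0.3455, 0.0914]
orientation: [[0.963, 0.022, 0.27], [-0.269, -0.014, 0.963], [0.024, -1.0, -0.007]]
wrist_force: [0.4, -0.1, -1.5]
width: 0.0535
```

```bash
python3 -c "
from h import *
need([.538,-.345,.008],74)"
```

```text
at [ 0.5443 -0.3455  0.0914] cm [-0.82  8.32 -0.06] rot [0.007 0.006 0.024]
```

move_arm --moves '[[[-0.8,2.5,0],[0.007,0.006,0.024],1],[[0,2.5,0],[0,0,0],1],[[0,1,0],[0,0,0],1],[[0,0.5,0],[0,0,0],1],[[0,0,0],[0,0,0],1]]'

```text
time: 25.45
position: [0.5343, -0.3403, 0.0215]
orientation: [[0.962, -0.007, 0.273], [-0.273, 0.005, 0.962], [-0.008, -1.0, 0.003]]
wrist_force: [0.3, -0.3, -2.2]
width: 0.0532
```

move_arm --moves '[[[0,0.4,0],[0,0,0],1],[[0,0.3,0],[0,0,0],1]]'

```text
time: 25.65
position: [0.5361, -0.3416, 0.0177]
orientation: [[0.962, -0.002, 0.273], [-0.273, 0.001, 0.962], [-0.002, -1.0, 0.0]]
wrist_force: [-0.1, 0.4, -2.6]
width: 0.053
```

move_arm --moves '[[[0,0.4,0],[0,0,0],1],[[0,0.3,0],[0,0,0],1],[[0,0.2,0],[0,0,0],1]]'

```text
time: 25.95
position: [0.5374, -0.3427, 0.0104]
orientation: [[0.962, 0.001, 0.273], [-0.273, -0.002, 0.962], [0.002, -1.0, -0.001]]
wrist_force: [0.6, -0.2, -1.6]
width: 0.0535
```

move_arm --moves '[[[0,0.2,0],[0,0,0],1],[[0,0.15,0],[0,0,0],1]]'

```text
time: 26.15
position: [0.5375, -0.3428, 0.0068]
orientation: [[0.962, 0.002, 0.273], [-0.273, -0.002, 0.962], [0.002, -1.0, -0.001]]
wrist_force: [-0.1, -0.1, -1.6]
width: 0.053
```

Within about 1 mm of the grasp height, so releasing and rising.

move_arm --moves '[[[0,0,0],[0,0,0],-0.5],[[0,0,0],[0,0,0],-0.5],[[0,0,0],[0,0,0],-0.5],[[0,-0.5,0],[0,0,0],-0.5],[[0,-1.5,0],[0,0,0],-0.5]]'

```text
time: 26.65
position: [0.537, -0.3424, 0.0269]
orientation: [[0.962, -0.0, 0.273], [-0.273, -0.001, 0.962], [0.0, -1.0, -0.001]]
wrist_force: [0.5, 0.3, 0.6]
width: 0.0641
```

move_arm --moves '[[[0,-3,0],[0,0,0],-0.5],[[0,-4,0],[0,0,0],-0.5],[[0,-4,0],[0,0,0],-0.5],[[0,-4,0],[0,0,0],-0.5],[[0,-4,0],[0,0,0],-0.5]]'

```text
time: 27.15
position: [0.5349, -0.3407, 0.2245]
orientation: [[0.962, -0.005, 0.273], [-0.273, 0.003, 0.962], [-0.005, -1.0, 0.002]]
wrist_force: [-0.0, -0.3, 0.5]
width: 0.064
```

```bash
python3 - <<'E'
from h import *
need([.538,-.008,.2],73.8)
P=pose();p,d=camera('wrist');cv2.imwrite('pics/w7.png',p);W=cloud('wrist',d,P)
for nm,m in(('yel',hsv(p,(10,90,60),(28,255,255))),('red',hsv(p,(170,80,30),(180,255,255))|hsv(p,(0,80,30),(7,255,255)))):
    n,l,s,c=cv2.connectedComponentsWithStats(m);i=1+np.argmax(s[1:,4]);print(nm,c[i].round(),s[i,4],ray('wrist',c[i],.0325,P)[0].round(3),np.nanpercentile(W[l==i][:,2],98))
E
```

```text
at [ 0.5349 -0.3407  0.2245] cm [-8.76  2.55 32.09] rot [-0.002  0.007 -0.005]
yel [614. 296.] 2796 [ 0.794 -0.023  0.033] 0.08024175834333583
red [321. 104.] 2968 [ 0.461 -0.323  0.033] 0.05867402983091447
```

View pics/w7.png

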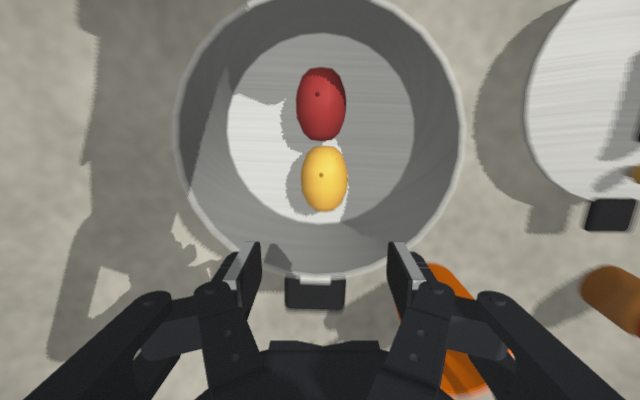

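Wrist view: red (321,104) and yellow (324,178) both lie flat in the cooker. Going back for the lid.

move_arm --moves '[[[-0.6,0,2.4],[0,0,0],-1],[[-1.2,0,4.5],[0,0,0],-1],[[-1.2,0,4.5],[0,0,0],-1],[[-1.2,0,4.5],[0,0,0],-1],[[-1.2,0,4.5],[0,0,0],-1]]'

```text
time: 27.7
position: [0.5436, -0.1335, 0.2457]
orientation: [[0.958, 0.028, 0.284], [-0.284, -0.021, 0.959], [0.033, -0.999, -0.012]]
wrist_force: [1.6, 0.3, 0.4]
width: 0.0853
```

move_arm --moves '[[[-1.2,0,4.5],[0,0,0],-1],[[-1.2,0.5,4.5],[0,0,0],-1],[[-1.2,1,3],[0,0,0],-1],[[0,0,0],[0,0,0],-1]]'

```text
time: 28.1
position: [0.5431, 0.002, 0.235]
orientation: [[0.96, 0.04, 0.278], [-0.277, -0.02, 0.961], [0.044, -0.999, -0.008]]
wrist_force: [0.1, -0.3, -0.1]
width: 0.0854
```

```bash
python3 wbar.py w8 .1; python3 - <<'E'
from h import *
need([.538,-.008,.068],73.7)
p,d=camera('top');W=cloud('top',d);z=W[...,2];H=cv2.cvtColor(p,cv2.COLOR_BGR2HSV);r=np.hypot(W[...,0]-.497,W[...,1]+.333)
k=(z>.122)&(z<.137)&(r<.14);print('rim',k.sum(),rect(W[k]))
k=(H[...,2]<75)&(z>.105)&(z<.122)&(r<.2)&(r>.118);print('hand',k.sum(),rect(W[k]))
E
```

```text
bar 2416 px [314.2384106  170.90811258] (array([536. ,  -7.7]), array([23.3, 97.9]), 74.0) (array([ 0.5331574 , -0.00636214]), np.float64(163.71619952776805)) 0.09863571523799752
at [5.438e-01 2.000e-04 2.363e-01] cm [-1.12 16.8  -0.81] rot [0.008 0.002 0.047]
rim 296 (array([ 494.8, -331.6]), array([224.5, 223.5]), 28.0)
hand 379 (array([ 494.9, -331.4]), array([ 60.1, 322.8]), 72.1)
```

move_arm --moves '[[[-0.9,3,-0.8],[0.008,0.002,0.047],-1],[[0,3.5,0],[0,0,0],-1],[[0,3.5,0],[0,0,0],-1],[[0,2.5,0],[0,0,0],-1]]'

```text
time: 28.6
position: [0.5415, -0.0148, 0.1189]
orientation: [[0.957, 0.021, 0.29], [-0.29, -0.007, 0.957], [0.022, -1.0, -0.0]]
wrist_force: [-0.0, 0.3, -0.1]
width: 0.0854
```

```bash
python3 -c "
from h import *
need([.537,-.0078,.066],73.7)"
```

```text
at [ 0.5415 -0.0148  0.1189] cm [-0.75  5.28  0.54] rot [ 0.    -0.01   0.022]
```

move_arm --moves '[[[-0.7,1,0.6],[0,-0.01,0.022],-1],[[0,1.5,0],[0,0,0],-1],[[0,1.5,0],[0,0,0],-1],[[0,0.5,0],[0,0,0],-1]]'

```text
time: 29.0
position: [0.5369, -0.0114, 0.072]
orientation: [[0.958, -0.002, 0.286], [-0.286, -0.001, 0.958], [-0.001, -1.0, -0.002]]
wrist_force: [0.1, -0.4, 0.3]
width: 0.0853
```

```bash
python3 -c "
from h import *
need([.537,-.0078,.066],73.7)"
```

```text
at [ 0.5369 -0.0114  0.072 ] cm [-0.09  0.6   0.35] rot [ 0.002 -0.005 -0.001]
```

move_arm --moves '[[[0,0.6,0.35],[0,-0.005,0],-1],[[0,0,0],[0,0,0],1],[[0,0,0],[0,0,0],1],[[0,0,0],[0,0,0],1],[[0,0,0],[0,0,0],1]]'

```text
time: 29.5
position: [0.5406, -0.0085, 0.0691]
orientation: [[0.96, 0.005, 0.281], [-0.281, -0.002, 0.96], [0.005, -1.0, -0.001]]
wrist_force: [0.3, -0.6, 0.1]
width: 0.0285
```

move_arm --moves '[[[0,0,0],[0,0,0],1],[[0,0,0],[0,0,0],1],[[0,0,0],[0,0,0],1]]'

```text
time: 29.8
position: [0.5409, -0.0082, 0.0695]
orientation: [[0.96, 0.006, 0.281], [-0.281, -0.002, 0.96], [0.006, -1.0, -0.0]]
wrist_force: [0.5, -0.4, -0.4]
width: 0.0232
```

move_arm --moves '[[[0,-1,0],[0,0,0],1],[[0,-3,0],[0,0,0],1],[[0,-4,0],[0,0,0],1],[[0,-4,0],[0,0,0],1],[[0,-3,0],[0,0,0],1]]'

```text
time: 30.3
position: [0.532, -0.0074, 0.2109]
orientation: [[0.959, -0.027, 0.281], [-0.281, 0.001, 0.96], [-0.026, -1.0, -0.007]]
wrist_force: [0.7, 0.2, -5.7]
width: 0.0231
```

```bash
python3 -c "
from h import *
need([.495,-.332,.21],72.4)"
```

```text
at [ 0.532  -0.0074  0.2109] cm [  5.57   0.17 -32.19] rot [ 0.007  0.022 -0.026]
```

move_arm --moves '[[[0.3,-0.5,-2],[0.007,0.022,-0.026],1],[[0.7,0,-4],[0,0,0],1],[[0.7,0,-4],[0,0,0],1],[[0.7,0,-4],[0,0,0],1],[[0.7,0,-4],[0,0,0],1]]'

```text
time: 30.8
position: [0.5084, -0.1878, 0.2205]
orientation: [[0.957, 0.006, 0.291], [-0.291, 0.003, 0.957], [0.004, -1.0, 0.005]]
wrist_force: [1.1, -0.2, -6.0]
width: 0.0237
```

move_arm --moves '[[[0.7,0,-4],[0,0,0],1],[[0.7,0,-4],[0,0,0],1],[[0.7,0,-3.5],[0,0,0],1],[[0.3,0,-1.5],[0,0,0],1],[[0,0,0],[0,0,0],1]]'

```text
time: 31.3
position: [0.4866, -0.3281, 0.2136]
orientation: [[0.954, -0.008, 0.299], [-0.299, 0.009, 0.954], [-0.01, -1.0, 0.006]]
wrist_force: [-0.1, 0.2, -5.9]
width: 0.0231
```

```bash
python3 -c "
from h import *
need([.4985,-.333,.18],72.4)"
```

```text
at [ 0.4866 -0.3281  0.2136] cm [ 1.32  3.35 -0.13] rot [-0.006  0.004 -0.01 ]
```

move_arm --moves '[[[0.7,0.5,0],[-0.006,0.004,-0.01],1],[[0.5,0.5,0],[0,0,0],1],[[0,0,0],[0,0,0],1]]'

```text
time: 31.6
position: [0.4988, -0.3286, 0.2008]
orientation: [[0.954, -0.002, 0.301], [-0.301, 0.005, 0.954], [-0.003, -1.0, 0.004]]
wrist_force: [-0.7, 0.9, -5.7]
width: 0.0228
```

```bash
python3 - <<'E'
from h import *
need([.4985,-.333,.18],72.4)
n='scene';p,d=camera(n);W=cloud(n,d);z=W[...,2];H=cv2.cvtColor(p,cv2.COLOR_BGR2HSV);r=np.hypot(W[...,0]-.495,W[...,1]+.332)
k=(H[...,2]<75)&(z>.105)&(z<.122)&(r<.2)&(r>.11);print('hand',k.sum(),rect(W[k]))
k=(H[...,2]<60)&(z>.18)&(z<.21)&(r<.17)&(r>.125);print('ears',k.sum(),rect(W[k]),np.median(W[k],0))
E
python3 wbar.py w9 .225
```

```text
at [ 0.4988 -0.3286  0.2008] cm [ 0.11  2.08 -0.43] rot [-0.004  0.001 -0.003]
hand 289 (array([ 507.8, -304.5]), array([138. , 323.2]), 67.1)
ears 146 (array([ 497.6, -323.5]), array([ 53.1, 300.9]), 72.1) [ 0.6161271  -0.34141107  0.1855687 ]
bar 10257 px [323.58818368 247.86009554] (array([ 488.5, -326.2]), array([26.4, 86.9]), 72.9) (array([ 0.48329433, -0.32451363]), np.float64(162.420556295859)) 0.23050149178682106
```

Lid ears measured at (0.4976,-0.3235), yaw 72.1°, matching the handles' 72.1°. It needs about 5 mm more toward -y, then down slowly.

move_arm --moves '[[[0.1,0.7,-0.5],[-0.004,0,-0.003],1],[[0,0.9,0],[0,0,0],1],[[0,0.6,0],[0,0,0],1]]'

```text
time: 32.0
position: [0.4993, -0.3332, 0.1804]
orientation: [[0.954, 0.003, 0.298], [-0.298, -0.004, 0.954], [0.004, -1.0, -0.002]]
wrist_force: [-0.2, 0.3, -5.7]
width: 0.0233
```

```bash
python3 - <<'E'
from h import *
need([.4985,-.333,.16],72.4)
n='scene';p,d=camera(n);W=cloud(n,d);z=W[...,2];H=cv2.cvtColor(p,cv2.COLOR_BGR2HSV);r=np.hypot(W[...,0]-.495,W[...,1]+.332)
ze=pose()[0][2]-.0395+.025
k=(H[...,2]<60)&(abs(z-ze)<.012)&(r<.17)&(r>.125);print('ears',k.sum(),rect(W[k]))
E
```

```text
at [ 0.4993 -0.3332  0.1804] cm [-0.09  2.04  0.  ] rot [0.002 0.004 0.004]
ears 175 (array([ 496.1, -328.2]), array([ 52.4, 303.5]), 73.1)
```

move_arm --moves '[[[0,0.6,-0.1],[0.002,0.004,0.004],1],[[0,0.5,0],[0,0,0],1],[[0,0.3,0],[0,0,0],1]]'

```text
time: 32.35
position: [0.4982, -0.3339, 0.1636]
orientation: [[0.953, -0.002, 0.303], [-0.303, 0.001, 0.953], [-0.003, -1.0, 0.001]]
wrist_force: [-0.4, 0.7, -5.7]
width: 0.023
```

move_arm --moves '[[[0,0.3,0],[0,0,0],1],[[0,0.2,0],[0,0,0],1]]'

```text
time: 32.55
position: [0.4982, -0.3341, 0.1595]
orientation: [[0.953, -0.002, 0.303], [-0.303, 0.001, 0.953], [-0.002, -1.0, 0.0]]
wrist_force: [-5.5, 3.8, 7.3]
width: 0.0236
```

Contact at exactly the predicted home height (0.1595). Releasing.

move_arm --moves '[[[0,0,0],[0,0,0],-1],[[0,0,0],[0,0,0],-1],[[0,0,0],[0,0,0],-1],[[0,0,0],[0,0,0],-1],[[0,0,0],[0,0,0],-1]]'

```text
time: 33.05
position: [0.5011, -0.3365, 0.1663]
orientation: [[0.953, 0.009, 0.303], [-0.303, -0.008, 0.953], [0.011, -1.0, -0.005]]
wrist_force: [-0.3, 0.8, -0.8]
width: 0.0856
```

move_arm --moves '[[[0,0,0],[0,0,0],-1],[[0,-1.5,0],[0,0,0],-1],[[0,-4,0],[0,0,0],-1],[[0,-4,0],[0,0,0],-1],[[0,-2,0],[0,0,0],-1]]'

```text
time: 33.55
position: [0.4984, -0.3342, 0.2824]
orientation: [[0.953, 0.002, 0.303], [-0.303, -0.002, 0.953], [0.002, -1.0, -0.001]]
wrist_force: [0.6, 0.1, 0.1]
width: 0.0856
```

move_arm --moves '[[[0,0,4.5],[0,0,0],-1],[[0,0,4.5],[0,0,0],-1],[[0,0,4.5],[0,0,0],-1],[[0,0,4.5],[0,0,0],-1],[[0,0,4.5],[0,0,0],-1]]'

```text
time: 34.05
position: [0.5701, -0.1215, 0.2945]
orientation: [[0.949, 0.018, 0.316], [-0.316, -0.014, 0.949], [0.021, -1.0, -0.007]]
wrist_force: [-0.2, -0.3, 0.5]
width: 0.0857
```

```bash
python3 - <<'E'
from h import *
print(pose()[0])
for n in('top','scene'):
    p,d=camera(n);cv2.imwrite(f'pics/{n}_end.png',p);W=cloud(n,d);z=W[...,2];H=cv2.cvtColor(p,cv2.COLOR_BGR2HSV);r=np.hypot(W[...,0]-.495,W[...,1]+.332);dk=H[...,2]<75
    k=dk&(z>.135)&(z<.155)&(r>.12)&(r<.17);e=W[k];A=np.c_[e[:,:2]-e[:,:2].mean(0),np.ones(len(e))];f=np.linalg.lstsq(A,e[:,2],rcond=None)[0];print(n,'ears',k.sum(),rect(e),np.median(e[:,2]))
    k=(H[...,2]<60)&(z>.18)&(z<.2)&(r<.1);print('bar',rect(W[k]),np.median(W[k][:,2]))
    k=(H[...,2]>90)&(z>.13)&(z<.16)&(r<.125)&(r>.03);e=W[k];c=e[:,:2]-[.495,-.332];f=np.linalg.lstsq(np.c_[c,(c**2).sum(1),np.ones(len(c))],e[:,2],rcond=None)[0];print('lid',rect(e),'tilt',f[:2])
    k=dk&(z>.1)&(z<.124)&(r>.118)&(r<.18);print('handles',k.sum(),rect(W[k]))
    if n=='top':cv2.imwrite('pics/endc.png',cv2.resize(p[80:280,200:540],None,fx=2.3,fy=2.3))
E
```

```text
[ 0.57005877 -0.12152975  0.29445026]
top ears 307 (array([ 493.5, -330.2]), array([ 50.6, 303.9]), 72.3) 0.14454126057730332
bar (array([ 492.7, -330.2]), array([23.9, 98.2]), 72.0) 0.18874186242707824
lid (array([ 488.5, -346.1]), array([205.8, 231.9]), 70.6) tilt [-0.00456798  0.00206699]
handles 121 (array([ 498.1, -308.7]), array([ 55.7, 324.9]), 80.9)
scene ears 193 (array([ 495.5, -329.1]), array([ 55.9, 304. ]), 72.0) 0.14427099831487677
bar (array([ 507.3, -330.7]), array([28.4, 76.3]), 71.8) 0.18852781318010392
lid (array([ 508.2, -327.4]), array([209.1, 236. ]), 9.0) tilt [-0.00150452 -0.00148989]
handles 165 (array([ 501. , -319.6]), array([ 60.6, 323.8]), 67.6)
```

View pics/endc.png

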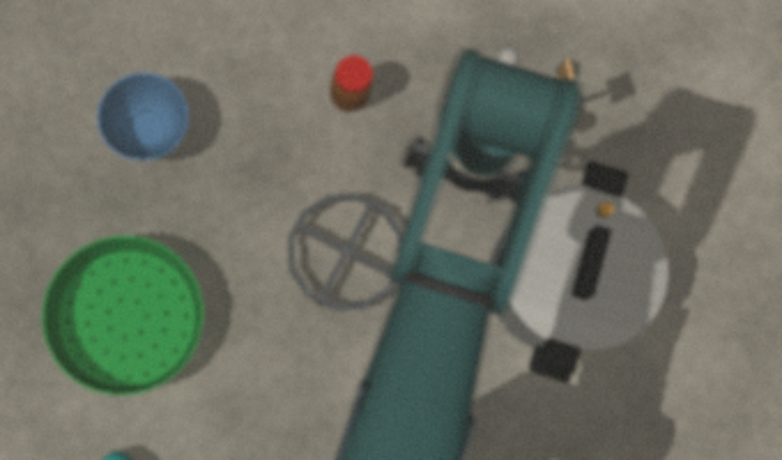

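The lid is home: bar top at 0.1887, as at the start. It is tilted less than 0.005 rad, about 2 mm off the cooker's centre, and yawed 72.3° against the handles' 72.1°. In the crop the colander is empty and the bowl and jar are standing; the arm is clear at z 0.29. Handing in.

```bash
python3 -c "
from rig import ctrl
print(ctrl.hand_in())"
```

```text
the job is handed in; nothing more can be done
None
```

I set the lid on the trivet, lowered the red and then the yellow potato to the cooker floor, and put the lid back. I handed in at about 34 s of the 72 s allowed; no verdict was reported.

- **Lid:** the last checks show it about 2 mm off the cooker's centre, with its top at the starting height. It is tilted less than 0.005 rad, and its ears are aligned with the handles to within about 1°.
- **Potatoes:** both were seen lying flat inside the cooker just before the lid went back on.
- **Bystanders:** the cooker measured within about 1 mm of its place before the lid went back on; its handles were partly hidden in the final views, so that was not re-measured. In the final picture the bowl and jar stand where they were, and the colander is empty. The crock was mostly hidden behind the arm there, so I could not confirm it at the end, but no contact near it was felt.
- **Deviations:**
  - A finger brushed the yellow potato in the colander at about 7 N. I corrected the position and grasped again.
  - No clear floor contact was felt when lowering either potato, so I released them at about the height they were grasped at.
  - The lid met its seat with about 13 N before release.

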